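Seat the warming plate and hold the surface probe on its mark

TASK

In the garlic planting room, put the loose aluminium warming plate onto the warmer's base so that its two holes go over the matching pegs and it lies fully down and flat, and let go of it. Then take the surface probe out of its stand and press its sprung tip lightly inside the engraved ring on the plate's sloping face, with the probe square to that face and the tip pushed about half way into the handle, never rammed hard. Finish while still holding it there like that, and leave the other things on the table where they stand.

Things in the scene. Friction and masses are not known exactly. Their poses are not given: they have to be found in the camera images.
- warmer_base: Warmer base, fixed, upright: white housing 220 x 150 x 40 mm (x, y, z), two steel pegs on its flat top at x = -70 mm (12 mm thick) and x = +70 mm (8 mm thick), both y = 0, 18 mm tall, last 6 mm tapered. Dark display and dummy knob on its -x side. Origin: centre of underside, z up.
- seat (a point): Centre of the base's top (40 mm above the base's origin, between the pegs), axes as the base's. The plate's origin belongs here, with the plate's axes along the base's.
- plate: Loose aluminium warming plate, 0.5 to 0.85 kg, flat on the table, turned under 1 rad from the base. Foot 170 x 110 x 10 mm (x, y, z), through holes at x = -70 mm (15.5 mm, for the thick peg) and +70 mm (11.5 mm, thin peg), y = 0. On it, x = -50 to 50 mm, a solid part: a flat deck 50 mm high at y = 15 to 55 mm, then a face sloping 20 degrees down to -y. Origin: centre of underside, z up.
- plate_bar (a point): Middle of the plate's black upright grip bar, to lift it by, pinched across its thickness (plate y): 70 mm long in x, 14 mm thick, from the deck (50 mm) to 90 mm above the plate's underside. This point: plate x = 0, y = 35, z = 72 mm. The centre of mass lies about 15 mm to its -y side and 45 mm lower.
- spot: Marked spot on the plate: middle of its sloping face (100 x 72 mm), at plate x = 0, y = -20 mm, 34 mm above its underside. A dark engraved ring, 20 mm inside, 24 mm outside diameter, with a centre dot. Origin on the face; z points out, square to it (20 degrees from the plate's z, towards the plate's -y); x is the plate's x.
- probe_stand: Probe stand, fixed: grey block 85 x 85 x 70 mm on a thin 100 mm square foot, with an upright hole 19 mm wide in its top in which the probe's tip hangs. Origin: centre of its underside, z up.
- probe: Surface probe, loose, 0.1 to 0.18 kg, upright in the stand: black; round collar 36 mm wide, 8 mm tall resting on the stand's top, above it a square grip 24 x 24 mm from 8 to 100 mm, rubber end to 112 mm. Grip firmly (25 N or more), draw straight up over 60 mm. Origin: centre of collar's underside, z away from the tip, x and y square to the grip's flats.
- probe_tip (a joint): How far the sprung tip is pushed into the handle, m: 0 is fully out, 0.010 is the end of its travel. It takes 1.2 N to start it and 7.2 N to push it fully in, evenly between.
- tip_end (a point): Lowest point of the probe's tip (steel rod 8 mm thick, 12 mm ball end), 60 mm below the probe's origin on its axis when the tip is out; moves with the tip. Axes as the probe's.
- jar: Bystander: closed clear jar with a paper label, 52 mm across, 75 mm tall; origin under its centre
- cup: Bystander: open steel cup, 68 mm across, 70 mm tall; origin under its centre
- bulb: Bystander: whole garlic bulb, 54 mm across, 58 mm tall; origin under its centre
- spray: Bystander: white bottle, 60 mm across, 150 mm tall; origin under its centre
- brush: Bystander: hand brush lying flat; origin under its centre
- dish: Bystander: white ceramic bowl, 80 mm across, 35 mm tall; origin under its centre
- caddy: Bystander: open grey plastic box 100 x 70 x 50 mm; origin under its centre
There are look-alikes about, which are no part of the job. What is shaped like the plate but green is not meant.

How it is judged:
On the way, in this order (a step that is already met when the one before it is completed fails the run):
1. the plate is down on the base over both pegs, let go, with the probe still in its stand (horizontal distance between plate and seat below 0.005 m and z of plate in the frame of warmer_base below 0.043 m and angle between the x axis of plate and the x axis of warmer_base, either way round below 0.06 rad and angle between plate's own z axis and vertical below 0.04 rad and contact force between the fingers and plate below 0.3 N and horizontal distance between probe and probe_stand below 0.01 m and z of probe in the frame of probe_stand below 0.08 m), for 0.2 s.
2. the probe is out of its stand, held by the fingers (z of tip_end in the frame of probe_stand above 0.068 m and contact force between the fingers and probe above 1 N), for 0.1 s.
At the end, for the whole second after the job is handed in: Plate seated (within 5 mm, 3 mm of height, 0.06 rad of turn, 0.04 rad of tilt), arm off it; fingers hold the probe still, tip within 10 mm of the spot, axis within 0.16 rad of square to the sloping face, sprung tip in 1.5 to 8.5 mm, push 1.2 to 9 N, the probe clear of the base (horizontal distance between plate and seat below 0.005 m and z of plate in the frame of warmer_base below 0.043 m and angle between the x axis of plate and the x axis of warmer_base, either way round below 0.06 rad and angle between plate's own z axis and vertical below 0.04 rad and distance between tip_end and spot below 0.01 m and angle between the z axis of probe and the z axis of spot, either way round below 0.16 rad and value of joint probe_tip between 0.0015 and 0.0085 m and contact force between probe and plate between 1.2 and 9 N and contact force between the fingers and probe above 1 N and contact force between the arm and plate below 0.3 N and contact force between probe and warmer_base below 0.2 N and linear speed of probe below 0.02 m/s); the arm keeps its last pose, push and grip.
It fails at once if the probe is rammed against the plate (over 20 N) (contact force between probe and plate above 20 N).
It fails at once if a bystander is moved more than 30 mm (distance of any of jar, cup, bulb, spray, brush, dish, caddy from where it was at the start of the episode above 0.03 m).
It also fails if it takes over 72 s, if anything falls off the work surface, if the arm or the gripper's body presses on something with over 40 N, if the wrist force passes 120 N, or if a joint passes its speed limit or range.

ROBOT

A 7-joint arm with a two-finger parallel gripper is mounted at the origin on the work surface. World frame = base frame: x ahead of the robot, y to its left, z up, the work surface at z = 0. Lengths are in m, angles in rad, forces in N, time in s.
With the tool pointing down it reaches from about 0.425 to 0.875 m from the base axis. Payload 4.7 kg.
Tool frame: the origin (TCP) lies midway between the tips of the shut fingers; the grasp point (between the pads) lies 19 mm behind it (ctrl.grip_depth is the distance from the TCP to the grasp point, in m); z points along the fingers, y is the direction in which the jaws open and shut (so a half turn about z gives the same grasp; the last joint's range is limited). The gripper opens to 87 mm and grips with 3 to 60 N. Pads are 19 mm wide; open, the fingers measure 117 mm over their backs; the gripper's body (75 mm by 190 mm) begins 51 mm behind the grasp point.
Start: joints at [-1.335, 0.321, -0.07, 1.45, 0.023, 1.371, -0.057], TCP at [0.143, 0.634, 0.223] pointing down, gripper open.
Joint ranges: [-2.86, 2.86], [-0.3, 2.09], [-1.38, 1.24], [0.06, 2.45], [-1.56, 4.7], [0.09, 2.05], [-2.69, 2.69]. Speed limits (rad/s): [2.57, 2.57, 3.14, 3.14, 3.14, 3.14, 3.14].

INTERFACE

Orientations are given as a rotation vector (axis times angle).
In Python, from bench import ctrl gives the robot as it stands. The module is installed in compiled form; this text tells all that it offers.
- The arm moves only by the shell command python3 -m inch 'ROWS' [FORCE]. ROWS is JSON, a list of rows, each a list of 5 numbers: the opening, from -1 (shut) to 1 (fully open), so that 0 is half open, then the shift along the tool's x, y, z in mm, then the turn about the tool's z in rad. In form: [[fingers, tx, ty, tz, twist], ...]. A call has 1 to 5 rows; each row shifts and turns the pose as measured when the row begins, along the tool's axes as they then stand; what a row does not reach is not made up. A row lasts 1/8 s, in which the tool goes at most 62.5 mm and 10.7 degrees, less where a joint would pass 70% of its speed; a pose out of reach is approached as far as the arm can. A call is refused whole if a number of a shift passes 62.5 or a number of a turn 0.188, either way. A call with a gripper value outside its range is refused whole. The fingers move at their own pace and stop on an object; FORCE is the grip in N (left out, the last holds). Time passes only in rows, so rows that do not move let the fingers close. It gives the time, the measured TCP pose, the force and the opening at its end, in the units of the state.
- ctrl.get_state(): the state, without advancing time (a new reading comes with each control period).
- ctrl.get_image(name): name is "scene" or "side" or "wrist"; returns a dict with "color" (420x560x3 uint8, red, green, blue), "range_z" (420x560 float32, m along the optical axis (not along the pixel's ray), 0 where there is no reading), "K" (3x3 intrinsics, pixels), "R" (3x3) and "t" (3): a world point X has camera coordinates R X + t. Camera axes: x right, y down, z forward; pixel columns grow to the right and rows downward; lengths in m; the calibration is good to about 2 mm. A picture is of the moment at which its call begins.
- ctrl.close_job(): hands the job in, once; it reports no verdict.
The state is a dict: "time": time; "joint_positions": joint angles; "qd": joint speeds; "joint_torque": joint torques, N m; "position": TCP position; "tool_rot": TCP orientation; "ft_force": force on the tool from outside, world axes, zero at the start; "torque": the same for the moment, N m; "grip_width": opening from 0.0 (shut) to 1.0 (fully open).
Only numpy, scipy, OpenCV 4.12 (cv2) and the standard library are available. Lean on these libraries where they do the work, as an engineer would, in place of code of your own. Each camera call takes 0.05 s, during which the arm holds its last target. There are 200 camera calls.

## Working session

There is one attempt and no reset: what is moved stays moved. The work goes in short steps, Python scripts to look and compute and a shell command to move; the robot and the scene stay as the last step left them, time stands still between calls to the robot, and variables do not carry over. Pictures are saved under pics/ and viewed, about 8 in all and at most 12, crops included, and the job is handed in when it is done.

```bash
mkdir -p pics; cat > h.py <<'E'
import numpy as np, cv2
from bench import ctrl
from scipy.spatial.transform import Rotation as Ro
def shot(n,f):
    im=ctrl.get_image(n); cv2.imwrite('pics/'+f,im['color'][:,:,::-1]); np.savez('pics/'+f+'.npz',**im); return im
def load(f): return dict(np.load('pics/'+f+'.npz'))
def cloud(im):
    K,R,t=im['K'],im['R'],im['t']; z=im['range_z']; v,u=np.indices(z.shape)
    c=np.stack([(u-K[0,2])/K[0,0]*z,(v-K[1,2])/K[1,1]*z,z],-1)
    return (c-t)@R
def st():
    s=ctrl.get_state(); print('t',round(s['time'],2),'p',np.round(s['position'],4),'w',round(s['grip_width'],3),'f',np.round(s['ft_force'],2),'tau',np.round(s['torque'],2)); print('R',np.round(Ro.from_rotvec(s['tool_rot']).as_matrix(),3).tolist(),'q',np.round(s['joint_positions'],3)); return s
E
python3 - <<'E'
from h import *
for n in('scene','side','wrist'):
    im=shot(n,n+'0.png'); print(n,im['K'][0,0],'cam',np.round(-im['R'].T@im['t'],3))
st()
a=[cv2.imread(f'pics/{n}0.png') for n in('scene','side')]
E
```

```text
scene 392.77551214575965 cam [1.449 0.284 0.826]
side 475.3296804964304 cam [-0.515  1.08   0.926]
wrist 306.1096803954291 cam [0.07  0.651 0.383]
t 0.15 p [0.1429 0.6337 0.2217] w 0.997 f [-0.15 -0.19 -0.71] tau [-0.03  0.08 -0.01]
R [[-0.976, 0.22, -0.0], [0.22, 0.976, -0.001], [-0.0, -0.001, -1.0]] q [-1.335  0.322 -0.07   1.451  0.023  1.371 -0.057]
```

View pics/scene0.png

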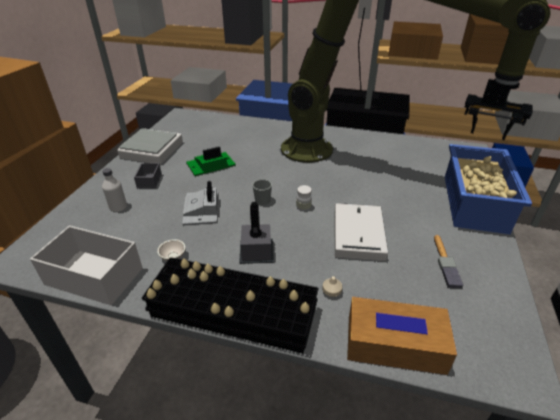

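View pics/side0.png

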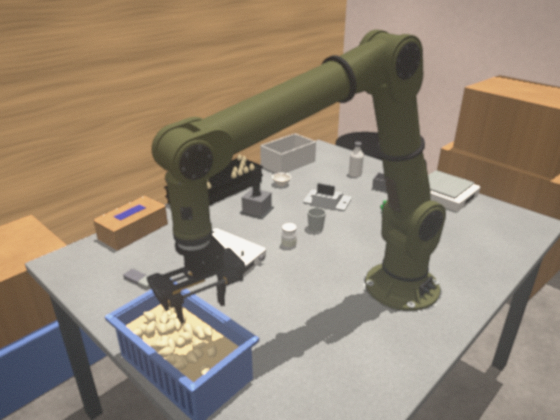

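The scene view shows the plate at about (200,205), the stand and probe at (256,235), and the white base at (360,230). The green look-alike is at (210,160), with the cup at (262,190) and the jar at (304,196). In the side view the arm hides part of the base.

```bash
python3 - <<'E'
from h import *
im=load('scene0.png'); P=cloud(im); 
c=im['color'][150:280,130:420,::-1]; cv2.imwrite('pics/crop0.png',cv2.resize(c,None,fx=2.7,fy=2.7,interpolation=cv2.INTER_CUBIC))
def reg(n,u0,u1,v0,v1,z0,z1):
    q=P[v0:v1,u0:u1].reshape(-1,3); q=q[(q[:,2]>z0)&(q[:,2]<z1)&(im['range_z'][v0:v1,u0:u1].ravel()>0)]
    r=cv2.minAreaRect((q[:,:2]*1000).astype(np.float32)); print(n,len(q),'med',np.round(np.median(q,0),4),'rect',np.round(r[0],1),np.round(r[1],1),round(r[2],1))
reg('base top',325,395,195,262,.034,.046)
reg('base pegs',325,395,195,262,.049,.07)
reg('plate foot',178,225,178,226,.006,.014)
reg('plate deck',178,225,178,226,.046,.054)
reg('bar top',178,225,175,226,.082,.1)
reg('stand top',235,280,195,265,.062,.074)
reg('grip',235,280,195,265,.085,.166)
reg('grip top',235,280,195,265,.172,.19)
for n,r in dict(cup=(250,275,178,207),jar=(294,315,183,212),dish=(155,190,238,268),caddy=(134,163,160,190),bulb=(320,346,273,300),spray=(102,128,165,212)).items(): reg(n,*r,.01,.2)
print('table z',np.median(P[300:330,330:345],(0,1)))
E
```

```text
base top 2321 med [0.5122 0.2747 0.0407] rect [492.5 273.2] [231.8 149.8] 8.9
base pegs 22 med [0.431  0.265  0.0544] rect [493.9 273.4] [149.9   9.5] 10.0
plate foot 310 med [ 0.5567 -0.2382  0.011 ] rect [ 454.2 -279.9] [272.7 115.6] 23.9
plate deck 183 med [ 0.4972 -0.2244  0.0505] rect [ 486.2 -232.3] [103.9  51.8] 22.3
bar top 63 med [ 0.4904 -0.225   0.0904] rect [ 483.1 -227.4] [72.3 13.7] 20.4
stand top 517 med [ 0.6605 -0.0049  0.0709] rect [646.9 -12.6] [89.  85.2] 16.5
grip 203 med [ 0.6571 -0.0083  0.1251] rect [652.1  -6.4] [16.7 30.6] 51.6
grip top 38 med [ 0.6497 -0.0117  0.1814] rect [648.  -12.6] [19.9 13.9] 15.9
cup 442 med [ 0.4181 -0.0657  0.0539] rect [507.4 -35.6] [295.5  64.9] 18.4
jar 331 med [0.4127 0.0793 0.0519] rect [398.9  74.4] [53.6 49.1] 43.7
dish 609 med [ 0.7445 -0.2258  0.0349] rect [ 772.9 -213.3] [176.6  76.3] 35.7
caddy 547 med [ 0.3912 -0.5219  0.0327] rect [ 351.6 -539.6] [202.4  87.6] 26.3
bulb 309 med [0.7532 0.2315 0.0336] rect [743.9 229.8] [51.8 51.3] 52.7
spray 668 med [ 0.5771 -0.5264  0.0805] rect [ 569.  -531.5] [47.4 57.5] 60.5
table z [8.11701226e-01 2.55836214e-01 7.57255034e-04]
```

View pics/crop0.png

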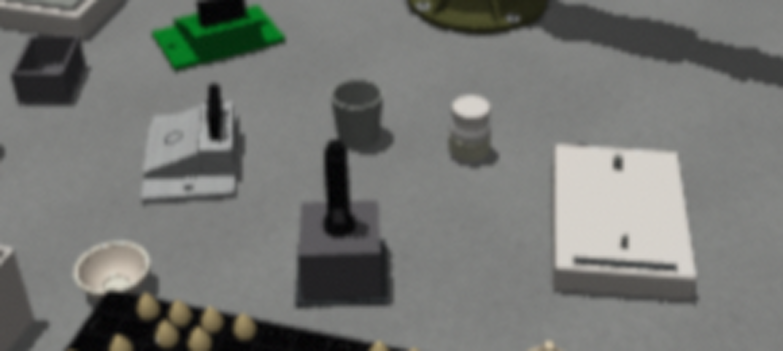

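The base's dark strip is towards the robot's far side. The thicker-looking peg is on the robot side, which fits a base yaw of about 10°, and the plate yaw is about 21°. I'll confirm both with the wrist camera, starting over the base.

```bash
python3 -m inch '[[1,-49,-27,-8,0],[1,-49,-27,-8,0],[1,-49,-27,-8,0],[1,-49,-27,-8,0],[1,-49,-27,-8,0]]' 60; python3 -m inch '[[1,-49,-27,-8,0],[1,-49,-27,-8,0],[1,-49,-27,-8,0],[1,-49,-27,-8,0],[1,0,0,0,0]]'
python3 - <<'E'
from h import *
s=st(); im=shot('wrist','w1.png'); print(np.round(-im['R'].T@im['t'],3),im['R'].round(3).tolist())
E
```

```text
time: 0.78
position: [0.3524, 0.4462, 0.2591]
tool_rot: [-0.328, -3.12, 0.008]
ft_force: [-0.5, 0.1, 0.3]
grip_width: 1.003
time: 1.4
position: [0.5302, 0.2884, 0.2918]
tool_rot: [-0.343, -3.121, 0.011]
ft_force: [-1.3, 0.8, -0.0]
grip_width: 1.001
t 1.4 p [0.5302 0.2884 0.2918] w 1.001 f [-1.32  0.83 -0.04] tau [ 0.   -0.02  0.04]
R [[-0.976, 0.217, -0.003], [0.217, 0.976, -0.007], [0.001, -0.007, -1.0]] q [-0.769  0.202  0.267  1.469 -0.048  1.483  0.848]
[0.457 0.307 0.454] [[0.216, 0.976, -0.006], [0.939, -0.206, 0.274], [0.266, -0.065, -0.962]]
```

View pics/w1.png

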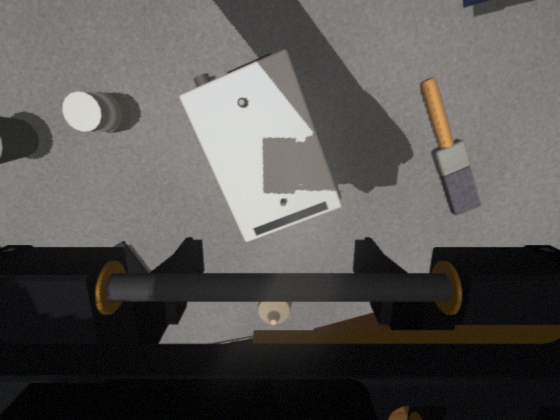

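The wrist view shows the knob at (203,80) on the robot side, the thick peg at (243,102) and the thin one at (283,202). The base yaw is therefore about 10°.

```bash
cat >> h.py <<'E'
def ray(im,uv,z):
    K,R,t=im['K'],im['R'],im['t']; C=-R.T@t
    d=np.array([(uv[0]-K[0,2])/K[0,0],(uv[1]-K[1,2])/K[1,1],1])@R
    return C+d*(z-C[2])/d[2]
def rect(P,m):
    q=P[m]; r=cv2.minAreaRect((q[:,:2]*1000).astype(np.float32)); return r
def base(im,c0=(.493,.273)):
    P=cloud(im); near=(np.hypot(P[...,0]-c0[0],P[...,1]-c0[1])<.135)&(im['range_z']>0)
    m=near&(abs(P[...,2]-.04)<.005); m=cv2.morphologyEx(m.astype(np.uint8),cv2.MORPH_OPEN,np.ones((3,3)))
    n,l,s,c=cv2.connectedComponentsWithStats(m); k=1+np.argmax(s[1:,4]); r=rect(P,l==k)
    print('base rect',np.round(r[0],1),np.round(r[1],1),round(r[2],2),'z',P[l==k][:,2].mean())
    # peg tops
    m=near&(abs(P[...,2]-.056)<.006)
    n,l,s,c=cv2.connectedComponentsWithStats(m.astype(np.uint8))
    for i in range(1,n):
        if s[i,4]>6: print('peg',s[i,4],c[i].round(1),P[l==i].mean(0).round(4),'ray',ray(im,c[i],.055).round(4))
E
python3 - <<'E'
from h import *
im=load('w1.png'); base(im); base(load('scene0.png'))
E
```

```text
base rect [496.6 275.5] [220.  149.9] 9.18 z 0.039594132553578014
peg 76 [241.7 102.6] [0.4278 0.2647 0.0554] ray [0.4277 0.2647 0.055 ]
peg 29 [282.6 203.3] [0.5649 0.2866 0.0538] ray [0.5646 0.2867 0.055 ]
base rect [494.9 273.5] [225.  149.8] 8.92 z 0.04068384605148663
peg 13 [358.8 208.2] [0.4289 0.2626 0.0551] ray [0.4287 0.2626 0.055 ]
peg 7 [361.3 237. ] [0.5654 0.2846 0.0556] ray [0.5647 0.2846 0.055 ]
```

```bash
python3 -m inch '[[1,-11,-59,0,0],[1,-11,-59,0,0],[1,-11,-59,0,0],[1,-11,-59,0,0],[1,-11,-59,0,0]]' >/dev/null; python3 -m inch '[[1,-11,-59,0,0],[1,-11,-59,0,0],[1,-11,-59,0,0],[1,-11,-59,0,0],[1,-11,-59,0,0]]'
python3 -m inch '[[1,0,0,0,-0.16],[1,0,0,0,-0.16],[1,0,0,0,-0.16],[1,0,0,0,-0.14],[1,0,0,0,0]]' 
python3 - <<'E'
from h import *
s=st(); im=shot('wrist','w2.png'); print(np.round(-im['R'].T@im['t'],3))
P=cloud(im); 
for lo,hi in((.007,.013),(.047,.053),(.084,.096)):
    m=(np.hypot(P[...,0]-.485,P[...,1]+.25)<.13)&(P[...,2]>lo)&(P[...,2]<hi)&(im['range_z']>0)
    m=cv2.morphologyEx(m.astype(np.uint8),cv2.MORPH_OPEN,np.ones((3,3)))
    n,l,a,c=cv2.connectedComponentsWithStats(m)
    for k in range(1,n):
        if a[k,4]>100: r=rect(P,l==k); print(lo,a[k,4],c[k].round(),np.round(r[0],1),np.round(r[1],1),round(r[2],2))
E
```

```text
time: 2.7
position: [0.5178, -0.298, 0.2876]
tool_rot: [-0.265, -3.122, -0.009]
ft_force: [0.6, 0.3, 0.4]
grip_width: 0.998
time: 3.32
position: [0.5187, -0.2943, 0.2838]
tool_rot: [0.732, -3.045, -0.02]
ft_force: [0.4, 0.4, -0.7]
grip_width: 0.999
t 3.33 p [ 0.5187 -0.2943  0.2838] w 0.999 f [ 0.41  0.36 -0.67] tau [ 0.   -0.05  0.02]
R [[-0.891, -0.455, -0.013], [-0.455, 0.891, 0.01], [0.007, 0.015, -1.0]] q [-0.08   0.222  0.662  1.503 -0.138  1.48   2.628]
[ 0.454 -0.329  0.446]
0.007 1995 [309. 124.] [ 435.  -282.8] [ 35.8 110. ] 21.35
0.007 1186 [295. 219.] [ 565.5 -232.5] [ 30.8 111.3] 17.31
0.047 1110 [328. 172.] [ 484.8 -226.3] [99.8 39.7] 21.35
0.084 682 [338. 184.] [ 484.9 -226.2] [69.9 14.4] 21.31
```

View pics/w2.png

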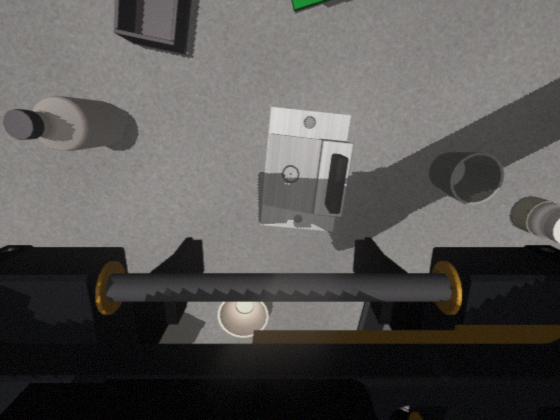

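The wrist view shows the plate with its larger hole at (309,122), its smaller hole at (298,218), the ring at (290,174) and the bar at (338,184). This confirms the plate's +x points away from the robot, with a yaw of 21.3°.

```bash
python3 -m inch '[[1,0,0,0,0.1],[1,4,40,0,0],[1,3,36,0,0],[1,0,0,50,0],[1,0,0,50,0]]'
python3 - <<'E'
from h import *
s=st(); R=Ro.from_rotvec(s['tool_rot']).as_matrix(); print(np.degrees(np.arctan2(R[1,1],R[0,1])), (R.T@(np.array([.4849,-.2263,.055])-s['position'])*1000).round(1))
E
```

```text
time: 4.0
position: [0.4873, -0.2187, 0.1856]
tool_rot: [0.564, -3.088, -0.017]
ft_force: [-0.0, 0.2, -0.5]
grip_width: 1.0
t 4.0 p [ 0.4873 -0.2187  0.1856] w 1.0 f [-0.03  0.2  -0.52] tau [ 0.03 -0.01 -0.  ]
R [[-0.935, -0.353, -0.004], [-0.353, 0.935, 0.01], [0.0, 0.011, -1.0]] q [-0.208  0.108  0.63   1.803 -0.075  1.26   2.375]
110.69562769941955 [  4.9  -7.7 130.6]
```

```bash
python3 -m inch '[[1,5,-8,30,-0.01],[1,0,0,40,0],[1,0,0,35,0],[1,0,0,0,0]]'
cat > to.py <<'E'
import sys; from h import *
s=st(); R=Ro.from_rotvec(s['tool_rot']).as_matrix(); x,y,z,a=map(float,sys.argv[1:5])
d=np.degrees(np.arctan2(R[1,1],R[0,1])); print('yaw y',d.round(2),'twist',round(np.radians((d-a+180)%360-180),3),'shift',(R.T@(np.array([x,y,z])-s['position'])*1000).round(1))
E
python3 to.py .4849 -.2263 .055 111.33
```

```text
time: 4.5
position: [0.4829, -0.2215, 0.074]
tool_rot: [0.572, -3.082, -0.025]
ft_force: [-0.9, -0.9, 0.2]
grip_width: 1.001
t 4.5 p [ 0.4829 -0.2215  0.074 ] w 1.001 f [-0.9  -0.86  0.18] tau [0.1 0.  0. ]
R [[-0.933, -0.358, -0.01], [-0.359, 0.933, 0.014], [0.004, 0.017, -1.0]] q [-0.169  0.234  0.623  1.924 -0.167  1.048  2.465]
yaw y 111.01 twist -0.006 shift [-0.2 -5.5 18.9]
```

```bash
python3 -m inch '[[1,0,-6,14,-0.006],[1,0,-2,5,0],[1,0,0,0,0]]'; python3 to.py .4849 -.2263 .055 111.33
```

```text
time: 4.88
position: [0.4886, -0.2295, 0.0569]
tool_rot: [0.581, -3.085, -0.022]
ft_force: [-0.3, 0.2, 0.4]
grip_width: 1.0
t 4.88 p [ 0.4886 -0.2295  0.0569] w 1.0 f [-0.31  0.22  0.37] tau [ 0.03 -0.02  0.03]
R [[-0.931, -0.364, -0.005], [-0.364, 0.931, 0.013], [-0.001, 0.014, -1.0]] q [-0.147  0.274  0.618  1.922 -0.197  1.014  2.503]
yaw y 111.34 twist 0.0 shift [2.3 4.3 2. ]
```

```bash
python3 -m inch '[[0.2,2,4,1,0],[-0.6,0,0,0,0],[-1,0,0,0,0],[-1,0,0,0,0],[-1,0,0,0,0]]' 60; python3 to.py .4849 -.2263 .055 111.33
```

```text
time: 5.5
position: [0.4862, -0.2265, 0.0577]
tool_rot: [-0.581, 3.086, 0.021]
ft_force: [-1.1, -1.5, -0.1]
grip_width: 0.513
t 5.5 p [ 0.4862 -0.2265  0.0577] w 0.513 f [-1.08 -1.52 -0.07] tau [-0.02 -0.03  0.01]
R [[-0.932, -0.364, -0.001], [-0.364, 0.931, 0.013], [-0.003, 0.013, -1.0]] q [-0.153  0.262  0.619  1.932 -0.192  1.01   2.496]
yaw y 111.33 twist 0.0 shift [1.1 0.7 2.7]
```

```bash
python3 -m inch '[[-1,0,0,0,0],[-1,0,0,0,0],[-1,0,0,0,0],[-1,0,0,0,0],[-1,0,0,0,0]]' 60;  python3 -m inch '[[-1,0,0,0,0],[-1,0,0,0,0],[-1,0,0,0,0]]' 60;python3 to.py .4849 -.2263 .055 111.33
```

```text
time: 6.12
position: [0.4863, -0.2269, 0.0577]
tool_rot: [-0.581, 3.086, 0.019]
ft_force: [-0.6, 1.1, 1.2]
grip_width: 0.161
time: 6.5
position: [0.4863, -0.2269, 0.0577]
tool_rot: [-0.581, 3.086, 0.019]
ft_force: [-0.1, 0.2, 0.2]
grip_width: 0.159
t 6.5 p [ 0.4863 -0.2269  0.0577] w 0.159 f [-0.15  0.25  0.18] tau [-0.31 -0.05 -0.09]
R [[-0.931, -0.364, -0.001], [-0.364, 0.931, 0.012], [-0.003, 0.012, -1.0]] q [-0.153  0.262  0.619  1.932 -0.191  1.009  2.496]
yaw y 111.33 twist 0.0 shift [1.1 1.1 2.7]
```

```bash
python3 -m inch '[[-1,0,0,-20,0],[-1,0,0,-25,0],[-1,0,0,-30,0],[-1,0,0,-30,0],[-1,0,0,-20,0]]';  python3 -m inch '[[-1,0,0,0,0]]';python3 to.py .4849 -.2263 .19 100.1
```

```text
time: 7.12
position: [0.4781, -0.2237, 0.1758]
tool_rot: [0.577, -3.068, -0.039]
ft_force: [0.1, 0.7, -7.6]
grip_width: 0.154
time: 7.25
position: [0.4781, -0.2236, 0.1758]
tool_rot: [0.577, -3.068, -0.039]
ft_force: [-0.1, 0.5, -7.4]
grip_width: 0.157
t 7.25 p [ 0.4781 -0.2236  0.1758] w 0.157 f [-0.1   0.54 -7.38] tau [ 0.12 -0.05 -0.01]
R [[-0.932, -0.363, -0.024], [-0.363, 0.931, 0.021], [0.014, 0.028, -0.999]] q [-0.198  0.123  0.642  1.812 -0.086  1.263  2.411]
yaw y 111.29 twist 0.195 shift [ -5.1  -4.6 -14.4]
```

```bash
python3 -m inch '[[-1,0,0,-10,0.11],[-1,0,0,-10,0.1],[-1,-5,30,0,0],[-1,-9,50,0,0],[-1,-9,50,0,0]]' >/dev/null;  python3 -m inch '[[-1,-9,50,0,0],[-1,-9,50,0,0],[-1,-9,50,0,0],[-1,-9,50,0,0],[-1,-9,50,0,0]]' >/dev/null
python3 -m inch '[[-1,-9,50,0,0],[-1,-9,50,0,0],[-1,-5,30,0,0],[-1,0,0,0,0]]';python3 to.py .4910 .3102 .19 99.1
```

```text
time: 9.0
position: [0.4722, 0.3091, 0.1726]
tool_rot: [0.23, -3.06, -0.03]
ft_force: [0.5, -0.1, -7.3]
grip_width: 0.156
t 9.0 p [0.4722 0.3091 0.1726] w 0.156 f [ 0.53 -0.06 -7.31] tau [ 0.08 -0.23  0.08]
R [[-0.986, -0.149, -0.074], [-0.15, 0.989, 0.014], [0.071, 0.025, -0.997]] q [-0.759  0.211  0.191  1.695 -0.095  1.295  1.178]
yaw y 98.54 twist -0.01 shift [-17.5  -1.3 -18.7]
```

```bash
python3 -m inch '[[-1,-10,0,-4,-0.01],[-1,-8,0,-4,0],[-1,0,0,0,0]]'; python3 to.py .4910 .3102 .19 99.1
python3 - <<'E'
from h import *
s=ctrl.get_state(); im=shot('wrist','w3.png'); P=cloud(im); R=Ro.from_rotvec(s['tool_rot']).as_matrix()
T=(P-s['position'])@R; ok=im['range_z']>0
# planes in tool frame: bar z=90,deck 50, foot 10 -> T z ~ 
for lo,hi in((-.045,-.02),(-.01,.015),(.035,.06)):
    m=ok&(T[...,2]>lo)&(T[...,2]<hi)&(abs(T[...,0])<.1)&(abs(T[...,1]+.03)<.075)
    m=cv2.morphologyEx(m.astype(np.uint8),cv2.MORPH_OPEN,np.ones((3,3)))
    n,l,a,c=cv2.connectedComponentsWithStats(m)
    for k in range(1,n):
        if a[k,4]>100: r=rect(T,l==k); q=T[l==k]; A=np.c_[q[:,:2],np.ones(len(q))]; co=np.linalg.lstsq(A,q[:,2],rcond=None)[0]; print(lo,a[k,4],c[k].round(),np.round(r[0],1),np.round(r[1],1),round(r[2],2),'plane',co.round(4))
E
```

```text
time: 9.38
position: [0.4915, 0.3081, 0.176]
tool_rot: [0.241, -3.055, -0.023]
ft_force: [-0.5, 0.1, -7.2]
grip_width: 0.158
t 9.38 p [0.4915 0.3081 0.176 ] w 0.158 f [-0.48  0.1  -7.19] tau [ 0.08 -0.25  0.  ]
R [[-0.985, -0.156, -0.078], [-0.157, 0.988, 0.009], [0.075, 0.021, -0.997]] q [-0.744  0.247  0.2    1.646 -0.1    1.316  1.208]
yaw y 98.96 twist -0.002 shift [  1.2   2.4 -13.9]
-0.045 2785 [279. 245.] [18.   4.5] [33.8 31. ] 23.8 plane [ 0.0326  0.0088 -0.0316]
-0.045 798 [278. 315.] [-15.    1.3] [25.9 13.8] 0.08 plane [-0.1018  0.0308 -0.0336]
-0.01 5696 [268. 199.] [21.9 -4.4] [51.2 58.6] 89.9 plane [ 0.0311 -0.1109  0.007 ]
0.035 9084 [225. 129.] [ 67.9 -34.3] [110.8  36.2] 89.89 plane [0.0281 0.0012 0.0456]
```

View pics/w3.png

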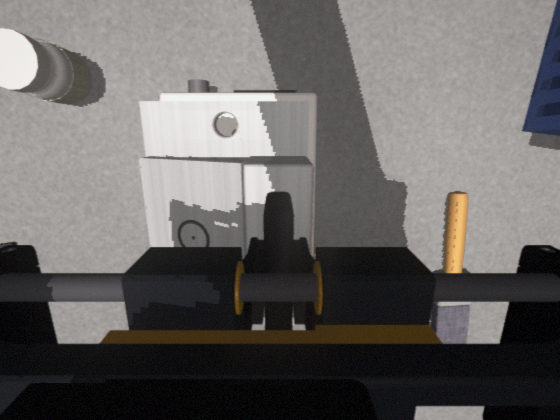

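The view shows the held plate over the base, with its big hole at (226,124). It hangs nearly square in the hand, at about 0.05 rad of pitch. I'll lower it to just above the pegs and measure again.

```bash
python3 -m inch '[[-1,-5,-1,24,0],[-1,-4,-1,22,0],[-1,0,0,0,0]]'
cat > pl.py <<'E'
from h import *
s=st(); R=Ro.from_rotvec(s['tool_rot']).as_matrix()
for x in(0,-70,70):
    p=np.array([1.0-x,-34.4,55.5-.028*x])/1000
    w=R@p+s['position']; c,a=np.cos(.159),np.sin(.159); b=np.array([.4965+c*x/1000,.2756+a*x/1000,.04]); print(x,w.round(4),'err(base-plate)mm',((b-w)*1000).round(1),'tool',(R.T@(b-w)*1000).round(1))
d=np.degrees(np.arctan2(R[1,1],R[0,1])); print('yaw',d.round(2))
E
python3 pl.py
```

```text
time: 9.8
position: [0.4975, 0.3064, 0.1293]
tool_rot: [0.236, -3.056, -0.024]
ft_force: [-0.7, -0.3, -6.6]
grip_width: 0.16
t 9.8 p [0.4975 0.3064 0.1293] w 0.16 f [-0.72 -0.32 -6.64] tau [ 0.07 -0.2   0.01]
R [[-0.985, -0.153, -0.077], [-0.154, 0.988, 0.01], [0.075, 0.022, -0.997]] q [-0.734  0.291  0.2    1.689 -0.112  1.23   1.225]
0 [0.4975 0.2728 0.0733] err(base-plate)mm [ -1.    2.8 -33.3] tool [-2.   2.2 33.3]
-70 [0.4283 0.262  0.0766] err(base-plate)mm [ -1.    2.5 -36.6] tool [-2.2  1.8 36.6]
70 [0.5666 0.2835 0.07  ] err(base-plate)mm [ -1.    3.2 -30. ] tool [-1.8  2.6 30.1]
yaw 98.8
```

```bash
python3 -m inch '[[-1,0.5,3,3,-0.004],[-1,0,0,0,0]]'; python3 pl.py
```

```text
time: 10.05
position: [0.4968, 0.3098, 0.1282]
tool_rot: [0.242, -3.057, -0.027]
ft_force: [0.2, 1.5, -7.7]
grip_width: 0.158
t 10.05 p [0.4968 0.3098 0.1282] w 0.158 f [ 0.16  1.48 -7.7 ] tau [ 0.12 -0.2   0.  ]
R [[-0.985, -0.157, -0.076], [-0.158, 0.987, 0.012], [0.073, 0.023, -0.997]] q [-0.737  0.293  0.197  1.689 -0.113  1.226  1.224]
0 [0.497  0.2763 0.0721] err(base-plate)mm [ -0.5  -0.7 -32.1] tool [-1.8 -1.4 32.1]
-70 [0.4279 0.2653 0.0753] err(base-plate)mm [ -0.5  -0.8 -35.3] tool [-2.  -1.5 35.2]
70 [0.566  0.2873 0.069 ] err(base-plate)mm [ -0.4  -0.7 -29. ] tool [-1.6 -1.3 28.9]
yaw 99.02
```

```bash
python3 -m inch '[[-1,-0.7,-0.7,8,0],[-1,-0.5,-0.3,7,0],[-1,0,0,0,0]]'; python3 pl.py
```

```text
time: 10.42
position: [0.4975, 0.3095, 0.1134]
tool_rot: [0.243, -3.059, -0.028]
ft_force: [0.4, 0.1, -6.3]
grip_width: 0.157
t 10.43 p [0.4975 0.3095 0.1134] w 0.157 f [ 0.42  0.06 -6.3 ] tau [ 0.06 -0.19 -0.  ]
R [[-0.985, -0.157, -0.074], [-0.158, 0.987, 0.013], [0.071, 0.024, -0.997]] q [-0.735  0.306  0.196  1.704 -0.116  1.197  1.23 ]
0 [0.4978 0.2761 0.0573] err(base-plate)mm [ -1.3  -0.5 -17.3] tool [ 0.1 -0.7 17.3]
-70 [0.4287 0.265  0.0603] err(base-plate)mm [ -1.3  -0.5 -20.3] tool [-0.1 -0.8 20.4]
70 [0.5669 0.2872 0.0543] err(base-plate)mm [ -1.2  -0.5 -14.3] tool [ 0.3 -0.6 14.3]
yaw 99.03
```

```bash
python3 -m inch '[[-1,0.8,-0.6,5,0],[-1,0,-0.2,5,0],[-1,0,0,0,0]]'; python3 pl.py
```

```text
time: 10.8
position: [0.4963, 0.3094, 0.1043]
tool_rot: [0.244, -3.06, -0.03]
ft_force: [-1.1, -1.2, -2.0]
grip_width: 0.155
t 10.8 p [0.4963 0.3094 0.1043] w 0.155 f [-1.06 -1.21 -2.05] tau [-0.47 -0.19 -0.1 ]
R [[-0.985, -0.157, -0.073], [-0.159, 0.987, 0.014], [0.07, 0.025, -0.997]] q [-0.734  0.311  0.195  1.717 -0.118  1.177  1.231]
0 [0.4967 0.2761 0.0482] err(base-plate)mm [-0.2 -0.5 -8.2] tool [-0.3 -0.6  8.2]
-70 [0.4276 0.265  0.0511] err(base-plate)mm [ -0.2  -0.5 -11.1] tool [-0.5 -0.7 11.1]
70 [0.5658 0.2871 0.0452] err(base-plate)mm [-0.1 -0.4 -5.2] tool [-0.2 -0.6  5.2]
yaw 99.05
```

```bash
python3 -m inch '[[-1,0,-0.5,4,0],[-1,0,-0.3,3,0],[-1,0,0,0,0]]'; python3 pl.py; python3 - <<'E'
from h import *
im=shot('scene','s1.png'); a=im['color'][160:270,290:420,::-1]; cv2.imwrite('pics/s1c.png',cv2.resize(a,None,fx=5,fy=5,interpolation=cv2.INTER_CUBIC))
E
```

```text
time: 11.18
position: [0.4955, 0.3099, 0.1027]
tool_rot: [0.247, -3.06, -0.032]
ft_force: [-1.4, -3.0, -0.9]
grip_width: 0.156
t 11.18 p [0.4955 0.3099 0.1027] w 0.156 f [-1.36 -3.02 -0.87] tau [-1.   -0.34 -0.23]
R [[-0.985, -0.159, -0.073], [-0.161, 0.987, 0.015], [0.069, 0.027, -0.997]] q [-0.734  0.311  0.194  1.721 -0.119  1.173  1.233]
0 [0.496  0.2767 0.0465] err(base-plate)mm [ 0.5 -1.1 -6.5] tool [-0.8 -1.3  6.5]
-70 [0.4269 0.2655 0.0494] err(base-plate)mm [ 0.5 -0.9 -9.4] tool [-1.  -1.3  9.3]
70 [0.565  0.2879 0.0436] err(base-plate)mm [ 0.6 -1.2 -3.6] tool [-0.6 -1.4  3.6]
yaw 99.17
```

View pics/s1c.png

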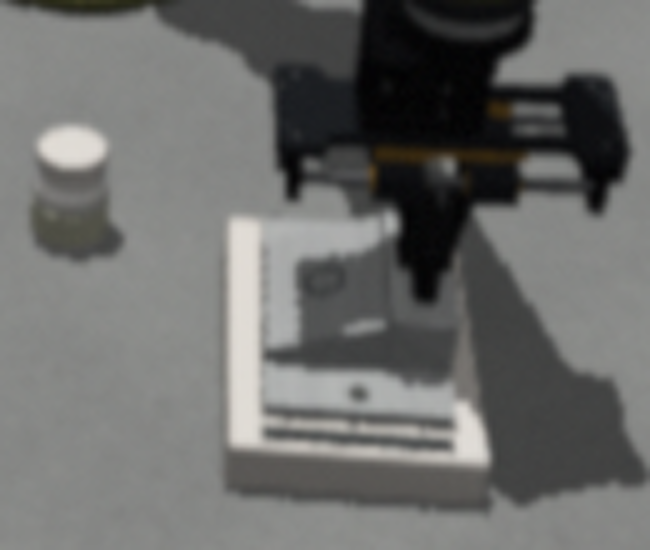

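The crop shows the plate over the base with its thin-peg hole at (357,392). I'll check the foot's height by depth before letting go.

```bash
cat > foot.py <<'E'
import sys; from h import *
im=shot('scene',sys.argv[1]); P=cloud(im); c,s_=np.cos(.159),np.sin(.159)
d=P[...,:2]-[.4965,.2756]; X=d@[c,s_]; Y=d@[-s_,c]; ok=im['range_z']>0
def z(n,m):
    m=ok&m; print(n,m.sum(),(P[m][:,2].mean().round(4),P[m][:,2].min().round(4),P[m][:,2].max().round(4)) if m.sum() else '')
for n,a,b in(('foot+x -y',-.05,-.02),('foot+x +y',.02,.05),('foot+x mid',-.015,.015)): z(n,(X>.055)&(X<.08)&(Y>a)&(Y<b))
z('foot-x',(X<-.058)&(X>-.08)&(abs(Y)<.05)); z('base',(X>.095)&(X<.105)&(abs(Y)<.06)); z('base-y',(abs(X)<.08)&(Y<-.062)&(Y>-.072))
m=ok&(P[...,2]>.043)&(P[...,2]<.075)&(abs(X)<.12)&(abs(Y)<.07)&(X>.052); print('footx ext',X[m].min(),X[m].max(),Y[m].min(),Y[m].max())
E
python3 foot.py s2.png
```

```text
foot+x -y 100 (np.float64(-0.2607), np.float64(-0.7588), np.float64(0.0549))
foot+x +y 727 (np.float64(0.3268), np.float64(-0.755), np.float64(0.5067))
foot+x mid 567 (np.float64(0.3288), np.float64(-0.756), np.float64(0.5122))
foot-x 227 (np.float64(0.5306), np.float64(0.0557), np.float64(0.5764))
base 262 (np.float64(-0.205), np.float64(-0.7582), np.float64(0.0455))
base-y 152 (np.float64(-0.097), np.float64(-0.7552), np.float64(0.2154))
footx ext 0.05204249455200453 0.10961856492635173 -0.06864830966878403 0.06492162087169301
```

```bash
sed -i 's/ok=im\[.range_z.\]>0$/ok=(im["range_z"]>0)\&(P[...,2]<.2)\&(P[...,2]>.02)/; s/\.mean()/.mean()/' foot.py; python3 foot.py s3.png
```

```text
foot+x -y 60 (np.float64(0.0514), np.float64(0.0468), np.float64(0.0548))
foot+x +y 64 (np.float64(0.0522), np.float64(0.0388), np.float64(0.0564))
foot+x mid 63 (np.float64(0.0519), np.float64(0.0484), np.float64(0.0592))
foot-x 14 (np.float64(0.0593), np.float64(0.0567), np.float64(0.0622))
base 125 (np.float64(0.04), np.float64(0.0205), np.float64(0.0448))
base-y 107 (np.float64(0.0407), np.float64(0.0365), np.float64(0.0446))
footx ext 0.0520164486677744 0.10656863113704727 -0.06539356950672406 0.06699849270910084
```

The +x end is down and the -x end is about 9 mm up, already around its peg. Letting go should drop it flat.

```bash
python3 -m inch '[[-0.6,0,0,0,0],[-0.5,0,0,0,0],[-0.4,0,0,0,0],[-0.4,0,0,0,0]]' 20; st=1; python3 -c "
from h import *; st()"; python3 foot.py s4.png
```

```text
time: 11.82
position: [0.497, 0.312, 0.1026]
tool_rot: [0.247, -3.063, -0.039]
ft_force: [-1.1, 0.2, 0.1]
grip_width: 0.293
t 11.82 p [0.497  0.312  0.1026] w 0.293 f [-1.07  0.16  0.09] tau [ 0.04 -0.08  0.02]
R [[-0.985, -0.159, -0.07], [-0.161, 0.987, 0.02], [0.066, 0.031, -0.997]] q [-0.734  0.312  0.193  1.719 -0.122  1.168  1.234]
foot+x -y 61 (np.float64(0.0509), np.float64(0.0461), np.float64(0.0537))
foot+x +y 63 (np.float64(0.0505), np.float64(0.0415), np.float64(0.0539))
foot+x mid 60 (np.float64(0.0512), np.float64(0.0461), np.float64(0.0591))
foot-x 10 (np.float64(0.0519), np.float64(0.0504), np.float64(0.0537))
base 127 (np.float64(0.0401), np.float64(0.0234), np.float64(0.0441))
base-y 106 (np.float64(0.041), np.float64(0.0379), np.float64(0.0446))
footx ext 0.052332897689651214 0.1060603393156391 -0.06304925222587075 0.06606179209843124
```

```bash
python3 -m inch '[[0.3,0,0,0,0],[0.6,0,0,0,0],[0.9,0,0,-20,0],[1,0,0,-40,0],[1,0,0,-50,0]]' 20 >/dev/null; python3 -m inch '[[1,0,0,-30,0],[1,0,0,0,0]]'; python3 to.py .6483 -.0126 .25 16.4
python3 - <<'E'
from h import *
im=shot('wrist','w4.png'); P=cloud(im); 
for lo,hi in((.087,.093),(.121,.136)):
    m=(np.hypot(P[...,0]-.49,P[...,1]-.29)<.1)&(P[...,2]>lo)&(P[...,2]<hi)&(im['range_z']>0)
    m=cv2.morphologyEx(m.astype(np.uint8),cv2.MORPH_OPEN,np.ones((3,3)))
    n,l,a,c=cv2.connectedComponentsWithStats(m)
    for k in range(1,n):
        if a[k,4]>60: r=rect(P,l==k); print(lo,a[k,4],c[k].round(),np.round(r[0],1),np.round(r[1],1),round(r[2],2))
E
```

```text
time: 12.75
position: [0.5064, 0.3089, 0.2453]
tool_rot: [0.247, -3.062, -0.038]
ft_force: [-0.1, 0.0, -1.3]
grip_width: 0.966
t 12.75 p [0.5064 0.3089 0.2453] w 0.966 f [-0.14  0.05 -1.32] tau [ 0.05 -0.11 -0.  ]
R [[-0.985, -0.159, -0.071], [-0.161, 0.987, 0.019], [0.068, 0.03, -0.997]] q [-0.734  0.23   0.209  1.527 -0.1    1.442  1.218]
yaw y 99.16 twist 1.444 shift [ -87.6 -339.7  -20.9]
0.087 2335 [276. 183.] [491.9 311.4] [99.4 40. ] 9.22
0.121 1080 [278. 193.] [491.5 311.2] [69.7 13.5] 8.95
```

The plate is seated: bar centre at (0.4917, 0.3113), yaw 9.1°, foot height correct, and the fingers are off it. Next is the probe.

```bash
python3 -m inch '[[1,-13,-51,-4,0],[1,-13,-51,-4,0],[1,-13,-51,-4,0],[1,-13,-51,-4,0],[1,-13,-51,-4,0]]' 40 >/dev/null; python3 -m inch '[[1,-13,-51,0,0],[1,-13,-51,0,0],[1,0,0,0,0.18],[1,0,0,0,0.18],[1,0,0,0,0.18]]'>/dev/null; python3 -m inch '[[1,0,0,0,0.18],[1,0,0,0,0.18],[1,0,0,0,0.18],[1,0,0,0,0.18],[1,0,0,0,0.18]]'; python3 -m inch '[[1,0,0,0,0]]'; python3 to.py .6483 -.0126 .25 16.4
python3 - <<'E'
from h import *
im=shot('wrist','w5.png'); P=cloud(im); ok=im['range_z']>0
near=ok&(np.hypot(P[...,0]-.648,P[...,1]+.0126)<.07)
for lo,hi in((.066,.0725),(.1,.165),(.174,.19)):
    m=near&(P[...,2]>lo)&(P[...,2]<hi); print(lo,m.sum())
    if m.sum()>20: r=rect(P,m); print(np.round(r[0],1),np.round(r[1],1),round(r[2],2),P[m].mean(0).round(4))
E
```

```text
time: 14.68
position: [0.6441, -0.039, 0.2124]
tool_rot: [-1.861, -2.401, 0.099]
ft_force: [0.7, -0.3, 0.3]
grip_width: 0.999
time: 14.8
position: [0.6432, -0.0387, 0.2104]
tool_rot: [-1.857, -2.4, 0.102]
ft_force: [0.2, -0.6, -0.5]
grip_width: 0.997
t 14.8 p [ 0.6432 -0.0387  0.2104] w 0.997 f [ 0.15 -0.65 -0.5 ] tau [-0.14 -0.1   0.04]
R [[-0.248, 0.961, -0.124], [0.968, 0.252, 0.011], [0.042, -0.117, -0.992]] q [-0.447  0.471  0.668  1.381 -0.274  1.512  0.472]
yaw y 14.67 twist -0.03 shift [ 25.7   6.9 -39.7]
0.066 5455
[648.  -11.4] [85.3 85.5] 17.8 [ 0.6485 -0.0052  0.0696]
0.1 319
[ 6.45e+02 -1.00e-01] [23.2  2.9] 13.01 [6.452e-01 4.000e-04 1.363e-01]
0.174 515
[648. -11.] [15.7 15.8] 61.85 [ 0.6479 -0.0106  0.1812]
```

View pics/w5.png

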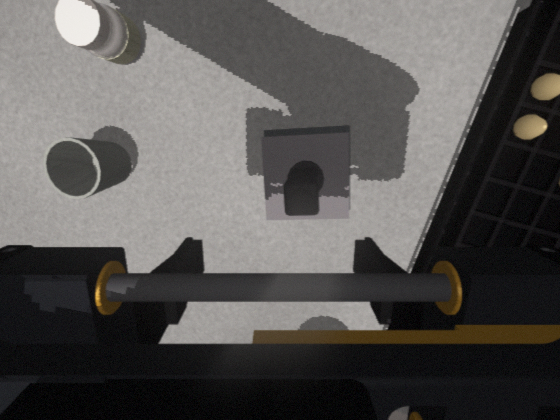

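The view shows the probe in the stand at (303,185), with the gripper behind it in the image. The tool has drifted to about 0.12 rad of tilt, so I'll make small moves and see what affects that.

```bash
for r in 1; do python3 -m inch '[[1,13,3,-20,0],[1,0,0,0,0]]'; python3 -m inch '[[1,13,3,-20,0],[1,0,0,0,0]]'; python3 -m inch '[[1,0,0,-20,-0.1],[1,0,0,0,0]]';python3 -m inch '[[1,0,0,0,0.1],[1,0,0,0,0]]'; done|grep -E 'pos|rot'; python3 to.py .648 -.011 .25 17.5
```

```text
position: [0.6453, -0.0241, 0.2313]
tool_rot: [-1.85, -2.405, 0.101]
position: [0.6476, -0.0107, 0.2522]
tool_rot: [-1.847, -2.408, 0.1]
position: [0.6495, -0.0123, 0.271]
tool_rot: [-1.72, -2.496, 0.095]
position: [0.6484, -0.0137, 0.2683]
tool_rot: [-1.851, -2.401, 0.107]
t 15.85 p [ 0.6484 -0.0137  0.2683] w 1.003 f [ 0.24  0.77 -0.66] tau [-0.09 -0.15 -0.02]
R [[-0.252, 0.959, -0.128], [0.967, 0.255, 0.01], [0.042, -0.121, -0.992]] q [-0.466  0.461  0.668  1.275 -0.268  1.626  0.427]
yaw y 14.9 twist -0.045 shift [ 1.9  2.5 18.3]
```

```bash
python3 - <<'E'
from h import *
for r in([-.343,-3.121,.011],[-.265,-3.122,-.009],[.732,-3.045,-.02],[.564,-3.088,-.017],[.572,-3.082,-.025],[.577,-3.068,-.039],[.23,-3.06,-.03],[.247,-3.062,-.038],[-1.861,-2.401,.099],[-1.85,-2.405,.101],[-1.847,-2.408,.1],[-1.72,-2.496,.095],[-1.851,-2.401,.107]):
    R=Ro.from_rotvec(r).as_matrix(); print(R[:2,2].round(4),'tool',(R[2,:2]).round(4))
E
python3 -m inch '[[1,0,0,0,-0.18],[1,0,0,0,0]]'|grep rot;python3 -m inch '[[1,0,0,0,-0.18],[1,0,0,0,0]]'|grep rot;python3 -m inch '[[1,0,0,0,0.18],[1,0,0,0,0]]'|grep rot
python3 -m inch '[[1,-20,0,0,0],[1,0,0,0,0]]'|grep rot;python3 -m inch '[[1,20,0,0,0],[1,0,0,0,0]]'|grep rot; python3 -m inch '[[1,0,-20,0,0],[1,0,0,0,0]]'|grep rot;python3 -m inch '[[1,0,20,0,0],[1,0,0,0,0]]'|grep rot
```

```text
[-0.0025 -0.0068] tool [ 0.001  -0.0072]
[-0.0078  0.0064] tool [0.0088 0.005 ]
[-0.0125  0.0101] tool [0.0065 0.0147]
[-0.0044  0.0102] tool [0.0005 0.0111]
[-0.0097  0.0144] tool [0.0038 0.0169]
[-0.0238  0.0209] tool [0.0146 0.0282]
[-0.074  0.014] tool [0.0711 0.0249]
[-0.0711  0.0191] tool [0.0671 0.0302]
[-0.1204  0.0111] tool [ 0.0408 -0.1138]
[-0.124   0.0117] tool [ 0.0431 -0.1168]
[-0.1232  0.0118] tool [ 0.0433 -0.1159]
[-0.1248  0.0102] tool [ 0.054 -0.113]
[-0.1283  0.0101] tool [ 0.0424 -0.1215]
tool_rot: [-1.619, -2.554, 0.094]
tool_rot: [-1.383, -2.682, 0.079]
tool_rot: [-1.637, -2.54, 0.097]
tool_rot: [-1.637, -2.541, 0.099]
tool_rot: [-1.636, -2.541, 0.098]
tool_rot: [-1.632, -2.543, 0.097]
tool_rot: [-1.63, -2.546, 0.094]
```

```bash
python3 - <<'E'
from h import *
for r in([-1.851,-2.401,.107],[-1.619,-2.554,.094],[-1.383,-2.682,.079],[-1.637,-2.54,.097],[-1.637,-2.541,.099],[-1.636,-2.541,.098],[-1.632,-2.543,.097],[-1.63,-2.546,.094]):
    R=Ro.from_rotvec(r).as_matrix(); print(R[:2,2].round(4),'tool',(R[2,:2]).round(4))
E
python3 to.py .648 -.011 .12 17.5
```

```text
[-0.1283  0.0101] tool [ 0.0424 -0.1215]
[-0.131   0.0098] tool [ 0.0647 -0.1143]
[-0.1329  0.0099] tool [ 0.0851 -0.1025]
[-0.1337  0.0101] tool [ 0.0645 -0.1176]
[-0.1337  0.0085] tool [ 0.063  -0.1182]
[-0.1338  0.0094] tool [ 0.0639 -0.1179]
[-0.1339  0.01  ] tool [ 0.0648 -0.1176]
[-0.1317  0.0108] tool [ 0.0649 -0.1151]
t 17.6 p [ 0.6471 -0.0117  0.2642] w 1.003 f [ 0.21 -0.13  0.35] tau [-0.11 -0.12  0.02]
R [[-0.414, 0.9, -0.132], [0.908, 0.419, 0.011], [0.065, -0.115, -0.991]] q [-0.449  0.456  0.635  1.281 -0.255  1.62   0.59 ]
yaw y 24.97 twist 0.13 shift [ -9.1  17.8 142.8]
```

```bash
python3 -m inch '[[1,0,0,0,0.07],[1,0,0,0,0.065],[1,0,0,0,0],[1,0,0,35,0],[1,0,0,0,0]]' 40 | grep time; python3 to.py .6455 -.011 .121 17.2
python3 - <<'E'
from h import *
im=load('w5.png'); P=cloud(im); ok=im['range_z']>0
m=ok&(np.hypot(P[...,0]-.648,P[...,1]+.011)<.03)&(P[...,2]>.078)&(P[...,2]<.17); r=rect(P,m); print(m.sum(),r)
m=ok&(np.hypot(P[...,0]-.648,P[...,1]+.011)<.03)&(P[...,2]>.165)&(P[...,2]<.19); r=rect(P,m); print(m.sum(),r)
E
```

```text
time: 18.23
t 18.23 p [ 0.6421 -0.0116  0.2293] w 0.997 f [ 0.74 -0.76 -0.13] tau [-0.14 -0.13 -0.02]
R [[-0.289, 0.948, -0.132], [0.956, 0.293, 0.01], [0.048, -0.123, -0.991]] q [-0.475  0.461  0.655  1.351 -0.265  1.553  0.466]
yaw y 17.17 twist -0.001 shift [ -5.7  16.8 106.9]
998 ((647.153564453125, -8.671510696411133), (33.077457427978516, 29.16197395324707), 22.25469398498535)
1168 ((647.9968872070312, -11.05613899230957), (23.982635498046875, 23.936477661132812), 17.44162368774414)
```

```bash
python3 -m inch '[[1,-2,6,35,0],[1,-2,6,35,0],[1,0,0,0,0]]' 40 | grep time; python3 to.py .6455 -.011 .121 17.44
```

```text
time: 18.6
t 18.6 p [ 0.6481 -0.0114  0.1619] w 1.0 f [-0.18  0.79  0.7 ] tau [-0.07 -0.14 -0.05]
R [[-0.292, 0.948, -0.126], [0.955, 0.296, 0.01], [0.047, -0.117, -0.992]] q [-0.469  0.506  0.639  1.429 -0.29   1.432  0.486]
yaw y 17.32 twist -0.002 shift [-0.8  2.4 40.9]
```

```bash
python3 -m inch '[[1,-1,1,22,0],[1,0,0,18,0],[1,0,0,0,0]]' 40 | grep time; python3 to.py .6455 -.011 .121 17.44
```

```text
time: 18.98
t 18.98 p [ 0.6478 -0.012   0.1276] w 1.006 f [ 0.5  -0.01  0.12] tau [-0.12 -0.13  0.02]
R [[-0.294, 0.949, -0.117], [0.955, 0.297, 0.011], [0.045, -0.109, -0.993]] q [-0.467  0.523  0.63   1.476 -0.303  1.363  0.498]
yaw y 17.38 twist -0.001 shift [ 1.3 -1.2  6.9]
```

```bash
python3 -m inch '[[0.6,1,-1,6,0],[0,0,0,0,0],[-0.6,0,0,0,0],[-1,0,0,0,0],[-1,0,0,0,0]]' 40 | grep time;python3 -m inch '[[-1,0,0,0,0],[-1,0,0,0,0],[-1,0,0,0,0],[-1,0,0,0,0],[-1,0,0,0,0]]' 40|grep -E 'time|grip'; python3 to.py .648 -.011 .121 17.44
```

```text
time: 19.6
time: 20.23
grip_width: 0.278
t 20.23 p [ 0.6525 -0.0094  0.1252] w 0.278 f [ 1.47  0.4  -1.31] tau [-0.09 -0.59 -0.01]
R [[-0.296, 0.95, -0.102], [0.954, 0.299, 0.012], [0.042, -0.093, -0.995]] q [-0.47   0.522  0.628  1.481 -0.307  1.343  0.498]
yaw y 17.48 twist 0.001 shift [-0.4 -4.3  4.7]
```

```bash
python3 -m inch '[[-1,0,0,4,0],[-1,0,0,0,0],[-1,0,0,3,0],[-1,0,0,0,0]]' 60|grep -E 'force|rot|pos'; python3 to.py .648 -.011 .121 17.44
```

```text
position: [0.6524, -0.0097, 0.1251]
tool_rot: [-1.808, -2.459, 0.072]
ft_force: [0.7, 0.3, -3.2]
t 20.73 p [ 0.6524 -0.0097  0.1251] w 0.272 f [ 0.71  0.32 -3.16] tau [ 0.06 -0.55 -0.01]
R [[-0.296, 0.95, -0.099], [0.954, 0.299, 0.015], [0.043, -0.09, -0.995]] q [-0.469  0.52   0.628  1.484 -0.308  1.34   0.5  ]
yaw y 17.47 twist 0.001 shift [-0.1 -4.2  4.5]
```

```bash
python3 -m inch '[[-1,0,0,-12,0],[-1,0,0,-12,0],[-1,0,0,-12,0],[-1,0,0,0,0]]' 60|grep -E 'force|rot|pos'; python3 to.py .648 -.011 .121 17.44
```

```text
position: [0.6543, -0.011, 0.1617]
tool_rot: [-1.807, -2.456, 0.078]
ft_force: [-0.5, 0.1, -2.0]
t 21.23 p [ 0.6543 -0.011   0.1617] w 0.271 f [-0.53  0.06 -2.04] tau [-0.1  -0.13  0.  ]
R [[-0.295, 0.95, -0.104], [0.954, 0.298, 0.013], [0.044, -0.096, -0.994]] q [-0.469  0.501  0.638  1.433 -0.295  1.411  0.49 ]
yaw y 17.44 twist -0.0 shift [ 0.1 -2.1 41.1]
```

```bash
python3 -m inch '[[-1,-10,0,0,0],[-1,-10,0,0,0],[-1,0,0,0,0]]' 30|grep -E 'force|rot|pos'; python3 -m inch '[[-1,-10,-3,0,0],[-1,-10,-3,0,0],[-1,0,0,0,0]]' 30|grep -E 'force|rot|pos'; python3 to.py .648 -.011 .121 17.44; python3 -c "
from h import *
im=shot('scene','s5.png'); a=im['color'][170:270,200:330,::-1]; cv2.imwrite('pics/s5c.png',cv2.resize(a,None,fx=5,fy=5,interpolation=cv2.INTER_CUBIC))"
```

```text
position: [0.6596, -0.0239, 0.16]
tool_rot: [-1.796, -2.452, 0.068]
ft_force: [1.7, 0.3, -0.8]
position: [0.6627, -0.0392, 0.1584]
tool_rot: [-1.79, -2.457, 0.053]
ft_force: [0.8, 1.9, -1.0]
t 21.98 p [ 0.6627 -0.0392  0.1584] w 0.274 f [ 0.78  1.92 -0.98] tau [ 0.22 -0.17 -0.03]
R [[-0.303, 0.947, -0.102], [0.951, 0.308, 0.032], [0.062, -0.088, -0.994]] q [-0.409  0.524  0.636  1.409 -0.319  1.417  0.556]
yaw y 18.0 twist 0.01 shift [29.  -2.  39.6]
```

View pics/s5c.png

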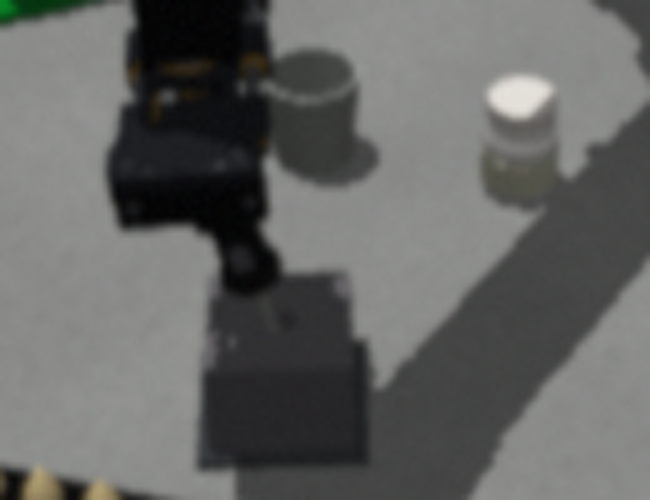

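The crop shows the probe tilting in the jaws, with its tip still in the hole at (285,320). By geometry the lean is about 14°, so I'll go a little further and push along the pinch axis to right the tool.

```bash
cat > lean.py <<'E'
from h import *
s=st(); R=Ro.from_rotvec(s['tool_rot']).as_matrix(); G=s['position']-.019*R[:,2]; d=G-np.array([.648,-.011,.07])
u=-R[:2,0]/np.hypot(*R[:2,0]); v=R[:2,1]/np.hypot(*R[:2,1])
print('lean deg',np.degrees(np.arctan2(d[:2]@u-.0053,d[2])).round(1),'v',(d[:2]@v/d[2]).round(3),'tool tilt u,v',(-R[:2,2]@u).round(3),(-R[:2,2]@v).round(3))
E
python3 -m inch '[[-1,-8,-8,0,0],[-1,-8,-8,0,0],[-1,0,0,0,0]]' 30|grep -E 'force'; python3 lean.py;python3 -m inch '[[-1,0,-10,0,0],[-1,0,-10,0,0],[-1,0,0,0,0]]' 30|grep -E 'force'; python3 lean.py
```

```text
ft_force: [3.5, 3.2, -0.7]
t 22.4 p [ 0.6604 -0.05    0.1582] w 0.28 f [ 3.45  3.23 -0.72] tau [ 0.94 -1.15 -0.27]
R [[-0.31, 0.947, -0.084], [0.949, 0.314, 0.043], [0.067, -0.067, -0.996]] q [-0.395  0.507  0.637  1.432 -0.325  1.395  0.585]
lean deg 19.0 v 0.007 tool tilt u,v 0.067 0.066
ft_force: [3.9, 3.1, -4.1]
t 22.77 p [ 0.6532 -0.0513  0.1603] w 0.286 f [ 3.93  3.13 -4.12] tau [ 0.76 -1.59 -0.22]
R [[-0.314, 0.948, -0.055], [0.948, 0.316, 0.047], [0.062, -0.038, -0.997]] q [-0.408  0.467  0.642  1.479 -0.316  1.356  0.59 ]
lean deg 18.1 v -0.065 tool tilt u,v 0.062 0.038
```

```bash
python3 -m inch '[[-1,-6,-8,0,0],[-1,-3,-6,0,0],[-1,0,0,0,0]]' 30|grep -E 'force'; python3 lean.py; python3 -m inch '[[-1,0,3,-15,0],[-1,0,0,-20,0],[-1,0,0,-20,0],[-1,0,0,-20,0],[-1,0,0,0,0]]' 45|grep -E 'force'; python3 lean.py
```

```text
ft_force: [5.1, 3.7, -2.3]
t 23.15 p [ 0.6525 -0.0556  0.1605] w 0.291 f [ 5.05  3.72 -2.35] tau [ 1.11 -1.72 -0.35]
R [[-0.319, 0.947, -0.033], [0.946, 0.32, 0.057], [0.065, -0.013, -0.998]] q [-0.403  0.448  0.643  1.502 -0.322  1.331  0.608]
lean deg 19.9 v -0.09 tool tilt u,v 0.064 0.013
ft_force: [0.1, 0.1, -2.0]
t 23.77 p [ 0.6558 -0.0654  0.2376] w 0.272 f [ 0.06  0.14 -2.01] tau [-0.19  0.01 -0.03]
R [[-0.315, 0.948, -0.035], [0.947, 0.316, 0.048], [0.057, -0.018, -0.998]] q [-0.396  0.417  0.664  1.385 -0.293  1.473  0.589]
lean deg 15.0 v -0.051 tool tilt u,v 0.057 0.018
```

```bash
cat > ax.py <<'E'
import sys; from h import *
s=st(); R=Ro.from_rotvec(s['tool_rot']).as_matrix(); p=s['position']; G=p-.019*R[:,2]
for n in('scene','side'):
    im=shot(n,sys.argv[1]+n+'.png'); P=cloud(im); ok=im['range_z']>0
    T=(P-G)@R   # tool frame from grasp point
    m=ok&(abs(T[...,1])<.025)&(T[...,2]>.028)&(T[...,2]<.15)&(abs(T[...,0])<.075)&(P[...,2]>p[2]-.12)
    q=T[m]; print(n,len(q))
    if len(q)<5: continue
    for lo in np.arange(.03,.15,.01):
        k=q[(q[:,2]>=lo)&(q[:,2]<lo+.01)]
        if len(k)>1: print(round(lo*1000+5),len(k),(np.median(k,0)*1000).round(1),'xr',(k[:,0].min()*1000).round(),(k[:,0].max()*1000).round())
    v,u=np.nonzero(m); print('pix',u.min(),u.max(),v.min(),v.max())
E
python3 ax.py a1
```

```text
t 23.77 p [ 0.6558 -0.0654  0.2376] w 0.272 f [ 0.06  0.14 -2.01] tau [-0.19  0.01 -0.03]
R [[-0.315, 0.948, -0.035], [0.947, 0.316, 0.048], [0.057, -0.018, -0.998]] q [-0.396  0.417  0.664  1.385 -0.293  1.473  0.589]
scene 205
35 35 [14.7  9.7 35.3] xr 2.0 26.0
45 33 [19.   9.5 44.4] xr 3.0 29.0
55 35 [23.5 10.1 55.2] xr 7.0 36.0
65 49 [22.4  9.7 64.1] xr 3.0 39.0
75 5 [16.3 14.3 70.8] xr 8.0 22.0
85 8 [25.4  2.  84.4] xr 23.0 28.0
95 10 [28.4  2.7 95.3] xr 24.0 32.0
105 7 [ 31.    0.9 104.2] xr 26.0 34.0
115 11 [ 32.9   1.5 115.8] xr 28.0 38.0
125 6 [ 33.6   2.6 122.2] xr 29.0 38.0
pix 233 251 187 215
side 141
35 20 [21.8 -4.9 34.9] xr 7.0 31.0
45 24 [27.4 -3.9 44.6] xr 7.0 37.0
55 26 [31.1 -3.2 55.6] xr 13.0 42.0
65 25 [35.  -4.2 64.4] xr 10.0 44.0
75 6 [29.  -3.3 71.3] xr 15.0 37.0
85 8 [27.1  1.8 84.1] xr 20.0 33.0
95 6 [30.9 -0.4 95.9] xr 26.0 39.0
105 5 [ 36.1  -0.9 106.6] xr 31.0 39.0
115 6 [ 36.2  -1.  114.2] xr 33.0 38.0
125 8 [ 35.2   1.3 124.4] xr 27.0 42.0
pix 257 266 153 180
```

The tip is clear of the stand and the total lean is about 18.7°, with only 0.02 rad sideways. Next I'll raise it, twist and carry it towards the plate.

```bash
cat > tip.py <<'E'
import sys; from h import *
h=float(sys.argv[1])/1000
s=st(); R=Ro.from_rotvec(s['tool_rot']).as_matrix(); G=s['position']-.019*R[:,2]
tip=G+R@(np.array(eval(sys.argv[2]) if len(sys.argv)>2 else [35,0,128])/1000); n=np.array([.054,-.338,.94]); S=np.array([.5004,.2570,.074])
print('tip',tip.round(4),'shift to S+h n',(R.T@(S+h*n-tip)*1000).round(1),'yaw',np.degrees(np.arctan2(R[1,1],R[0,1])).round(1))
a=R@np.array([-.27,0,-1]); a/=np.linalg.norm(a); print('axis',a.round(3),'err',np.arccos(a@n).round(3))
E
python3 -m inch '[[-1,0,0,-20,0],[-1,0,0,-20,0.08],[-1,0,0,0,0.08],[-1,0,0,0,0]]' 60|grep force; python3 tip.py 50
```

```text
ft_force: [-0.1, -0.1, -1.5]
t 24.38 p [ 0.6553 -0.0673  0.277 ] w 0.272 f [-0.1  -0.11 -1.54] tau [-0.24  0.   -0.01]
R [[-0.155, 0.987, -0.042], [0.986, 0.157, 0.048], [0.054, -0.034, -0.998]] q [-0.407  0.416  0.7    1.316 -0.299  1.556  0.426]
tip [ 0.6452 -0.0275  0.1701] shift to S+h n [283.4 -96.5  68. ] yaw 9.1
axis [ 0.081 -0.304  0.949] err 0.035
```

```bash
python3 -m inch '[[-1,20,-7,2,0],[-1,35,-12,3,0],[-1,35,-12,3,0],[-1,35,-12,3,0],[-1,35,-12,3,0]]' 60|grep force; python3 -m inch '[[-1,35,-12,3,0],[-1,35,-12,3,0],[-1,20,-7,0,0],[-1,0,0,0,0]]' 60|grep force; python3 tip.py 50
```

```text
ft_force: [-0.6, 0.6, -1.6]
ft_force: [0.3, -0.6, -1.3]
t 25.5 p [0.5245 0.1708 0.2742] w 0.27 f [ 0.33 -0.63 -1.26] tau [-0.24 -0.07  0.01]
R [[-0.169, 0.985, -0.045], [0.984, 0.17, 0.045], [0.051, -0.036, -0.998]] q [-0.85   0.118  0.577  1.614 -0.12   1.46  -0.089]
tip [0.5137 0.2101 0.1672] shift to S+h n [28.9 -3.7 47.9] yaw 9.8
axis [ 0.087 -0.3    0.95 ] err 0.044
```

```bash
python3 -m inch '[[-1,15,-2,15,0.01],[-1,14,-2,15,0],[-1,0,0,15,0],[-1,0,0,0,0]]' 60|grep force; python3 tip.py 50; python3 ax.py a2 | grep -v '^R\|^t'; python3 -c "
from h import *
a=cv2.imread('pics/a2scene.png')[150:270,290:420]; b=cv2.imread('pics/a2side.png'); b=b[190:290,190:300]; a=cv2.resize(a,(433,400),interpolation=cv2.INTER_CUBIC); b=cv2.resize(b,(367,400),interpolation=cv2.INTER_CUBIC) if b.size else a; cv2.imwrite('pics/a2c.png',np.hstack([a,b]))"
```

```text
ft_force: [0.4, 0.1, -0.8]
t 26.0 p [0.5138 0.1991 0.2263] w 0.271 f [ 0.37  0.12 -0.8 ] tau [-0.19 -0.03  0.03]
R [[-0.155, 0.987, -0.046], [0.987, 0.157, 0.042], [0.048, -0.039, -0.998]] q [-0.881  0.137  0.553  1.689 -0.129  1.367 -0.147]
tip [0.5033 0.2382 0.1192] shift to S+h n [ 2.   0.  -1.7] yaw 9.0
axis [ 0.085 -0.297  0.951] err 0.044
scene 184
35 25 [15.  10.1 34.2] xr 1.0 24.0
45 31 [18.  10.1 45. ] xr 4.0 27.0
55 31 [21.7  9.7 56.5] xr 5.0 36.0
65 47 [19.3 11.1 65.2] xr 3.0 36.0
75 2 [ 8.3 10.3 71.7] xr 6.0 11.0
85 6 [24.6  2.2 84.6] xr 20.0 29.0
95 9 [26.5  2.8 92.2] xr 24.0 29.0
105 7 [ 29.9   3.8 103.8] xr 27.0 33.0
115 10 [ 33.4   2.4 116.7] xr 28.0 37.0
125 7 [ 31.2   3.2 122.8] xr 28.0 37.0
pix 340 352 175 205
side 184
35 34 [24.9 -4.7 34.6] xr 4.0 32.0
45 31 [26.3 -8.6 44.4] xr 7.0 34.0
55 29 [31.1 -5.7 55.1] xr 8.0 37.0
65 40 [32.3 -9.2 64.1] xr 9.0 42.0
75 4 [27.6 -1.  78. ] xr 26.0 32.0
85 7 [29.1 -1.3 85.3] xr 25.0 33.0
95 6 [31.7  0.7 93.7] xr 30.0 32.0
105 8 [ 35.7  -1.1 103.8] xr 32.0 41.0
115 11 [ 36.8   0.7 116.3] xr 30.0 42.0
125 7 [ 37.7  -0.9 124.7] xr 33.0 43.0
pix 227 238 192 222
```

View pics/a2c.png

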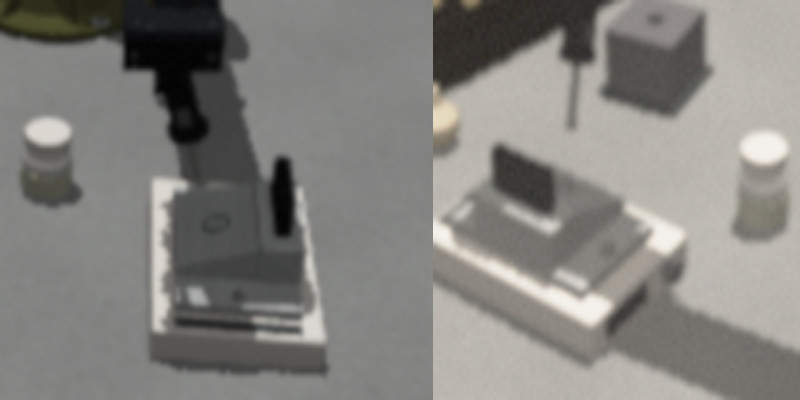

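The crop shows the tilted probe above the plate in the left panel, with the ring at about (216,222). The plate is seated flat. I'll cross-check the spot through that ring.

```bash
python3 - <<'E'
from h import *
im=load('a2scene.png'); print(ray(im,(290+216/3.33,150+222/3.333),.074))
im=load('w4.png'); g=cv2.cvtColor(im['color'],cv2.COLOR_RGB2GRAY); K=im['K']; c=K@(im['R']@np.array([.5004,.257,.074])+im['t']); c=c[:2]/c[2]; print('pred',c)
u,v=int(c[0]),int(c[1]); w=g[v-20:v+21,u-20:u+21].astype(np.int16); bh=cv2.morphologyEx(g,cv2.MORPH_BLACKHAT,np.ones((9,9)))[v-20:v+21,u-20:u+21]
m=(bh>25).astype(np.uint8); n,l,a,cc=cv2.connectedComponentsWithStats(m)
for k in range(1,n):
    if a[k,4]>15: x,y,ww,hh=a[k,:4]; q=(u-20+x+(ww-1)/2,v-20+y+(hh-1)/2); print(a[k],q,ray(im,q,.074).round(4))
E
python3 -m inch '[[-1,2,0,12,0],[-1,0,0,0,0]]' 60|grep force; python3 tip.py 10
```

```text
[0.49893848 0.25623666 0.074     ]
pred [227.05521018 186.55905975]
[  9   9  21  23 172] (np.float64(226.0), np.float64(186.0)) [0.5    0.2558 0.074 ]
ft_force: [0.6, 0.1, -1.5]
t 26.35 p [0.5147 0.2015 0.2161] w 0.279 f [ 0.61  0.13 -1.46] tau [-0.16 -0.04 -0.03]
R [[-0.153, 0.987, -0.042], [0.987, 0.155, 0.044], [0.05, -0.035, -0.998]] q [-0.881  0.144  0.551  1.704 -0.134  1.343 -0.147]
tip [0.5047 0.2408 0.109 ] shift to S+h n [12.  -0.8 26.3] yaw 8.9
axis [ 0.081 -0.299  0.951] err 0.04
```

```bash
python3 -m inch '[[-1,6,0,13,0],[-1,5,0,10,0],[-1,0,0,0,0]]' 60|grep force; python3 tip.py 2 | tail -3; python3 ax.py a3 | grep -E '^(85|95|105|115|125|scene|side)'
```

```text
ft_force: [0.1, 0.5, -0.4]
R [[-0.154, 0.987, -0.042], [0.987, 0.155, 0.044], [0.05, -0.035, -0.998]] q [-0.891  0.163  0.541  1.732 -0.145  1.297 -0.159]
tip [0.5019 0.2537 0.0851] shift to S+h n [ 2.4 -0.6  9.3] yaw 8.9
axis [ 0.081 -0.3    0.951] err 0.039
scene 329
85 4 [24.2  3.1 84.9] xr 23.0 26.0
95 10 [26.3  2.4 94.5] xr 23.0 29.0
105 6 [ 31.4   1.8 106.3] xr 27.0 33.0
115 8 [ 30.3   1.6 115.5] xr 27.0 34.0
125 49 [ 66.6   3.7 127. ] xr 28.0 75.0
side 208
85 7 [28.   0.3 83.9] xr 25.0 30.0
95 9 [30.9 -0.2 94.9] xr 26.0 34.0
105 9 [ 33.7  -0.6 105.1] xr 27.0 39.0
115 6 [ 36.6   1.4 115.9] xr 32.0 41.0
125 9 [ 38.3  -0.5 124.8] xr 33.0 71.0
```

```bash
python3 -m inch '[[-1,1,-0.5,5,0],[-1,0,0,0,0]]' 60|grep force; python3 -m inch '[[-1,0.7,0,2.5,0],[-1,0,0,0,0]]' 60|grep force;  python3 -m inch '[[-1,0.5,0,2,0],[-1,0,0,0,0]]' 60|grep force; python3 tip.py 0
```

```text
ft_force: [-0.2, 0.5, -0.9]
ft_force: [0.4, -0.6, -1.7]
ft_force: [-0.2, -0.2, -1.4]
t 27.57 p [0.512  0.2163 0.1841] w 0.273 f [-0.16 -0.24 -1.38] tau [-0.17 -0.02 -0.07]
R [[-0.152, 0.988, -0.039], [0.987, 0.154, 0.045], [0.051, -0.032, -0.998]] q [-0.892  0.169  0.539  1.743 -0.149  1.278 -0.16 ]
tip [0.5024 0.2558 0.077 ] shift to S+h n [ 1.4 -1.7  3.2] yaw 8.9
axis [ 0.077 -0.301  0.95 ] err 0.036
```

```bash
for i in 1 2 3; do :; done; python3 -m inch '[[-1,0.5,-1,2,0],[-1,0,0,0,0]]' 60|grep force; python3 -m inch '[[-1,0.5,-0.5,2,0],[-1,0,0,0,0]]' 60|grep force;  python3 -m inch '[[-1,0.5,0,2,0],[-1,0,0,0,0]]' 60|grep force; python3 tip.py 0
```

```text
ft_force: [-0.2, -1.6, -0.7]
ft_force: [0.2, -0.8, 0.1]
ft_force: [-0.2, -1.9, 1.4]
t 28.32 p [0.5111 0.2175 0.1794] w 0.271 f [-0.18 -1.93  1.36] tau [-0.33  0.17  0.07]
R [[-0.152, 0.988, -0.037], [0.987, 0.153, 0.046], [0.051, -0.029, -0.998]] q [-0.894  0.169  0.538  1.752 -0.149  1.265 -0.163]
tip [0.5018 0.257  0.0724] shift to S+h n [ 0.3 -1.4 -1.5] yaw 8.8
axis [ 0.075 -0.302  0.95 ] err 0.033
```

```bash
python3 -m inch '[[-1,0.4,-0.3,1.5,0],[-1,0,0,0,0],[-1,0,0,0,0]]' 60|grep force; python3 tip.py -4; python3 - <<'E'
from h import *
F=[];
for i in range(6):
    im=ctrl.get_image('scene'); F.append(ctrl.get_state()['ft_force'])
print(np.mean(F,0).round(2),np.std(F,0).round(2))
E
python3 ax.py a4 | grep -E '^(75|85|95|105|115|scene|side)'
python3 -c "
from h import *
a=cv2.imread('pics/a4scene.png')[170:250,310:400]; b=cv2.imread('pics/a4side.png')[190:290,190:300]; a=cv2.resize(a,(450,400),interpolation=cv2.INTER_CUBIC); b=cv2.resize(b,(350,400),interpolation=cv2.INTER_CUBIC); cv2.imwrite('pics/a4c.png',np.hstack([a,b]))"
```

```text
ft_force: [-0.1, -1.3, 2.2]
t 28.7 p [0.511  0.2177 0.1784] w 0.273 f [-0.13 -1.33  2.18] tau [-0.35  0.14  0.08]
R [[-0.151, 0.988, -0.036], [0.987, 0.153, 0.046], [0.051, -0.029, -0.998]] q [-0.895  0.169  0.538  1.754 -0.149  1.263 -0.163]
tip [0.5018 0.2573 0.0714] shift to S+h n [ 1.2 -1.4  1.2] yaw 8.8
axis [ 0.074 -0.302  0.95 ] err 0.033
[-0.22 -1.22  2.18] [0.41 0.3  0.21]
scene 436
85 6 [25.1  1.1 85.2] xr 21.0 27.0
95 8 [27.1  2.  94.8] xr 24.0 30.0
105 17 [ 70.6   2.  109.3] xr 25.0 75.0
115 103 [ 58.3   3.2 115.7] xr 28.0 75.0
side 234
75 6 [23.6 -8.2 73.7] xr 13.0 29.0
85 10 [27.6 -0.2 84.2] xr 22.0 33.0
95 6 [29.9 -0.4 95.5] xr 28.0 35.0
105 8 [ 33.   -0.9 104.4] xr 29.0 39.0
115 14 [ 38.6  -2.3 116.7] xr 28.0 71.0
```

View pics/a4c.png

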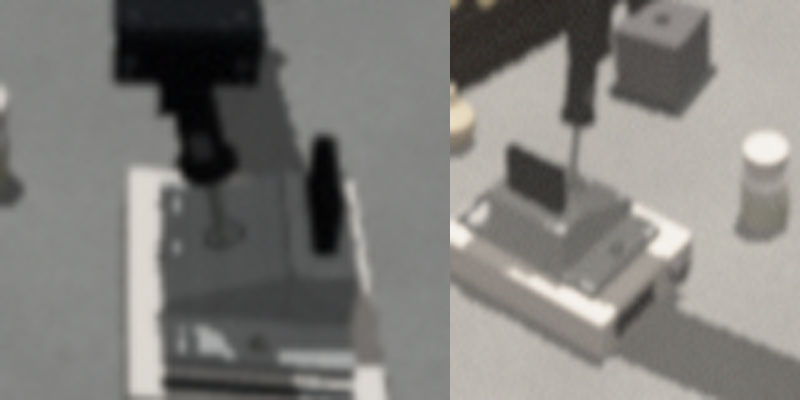

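The tip is inside the ring at (225,235) in the left panel. The push is about 3.7 N, so the tip is in by roughly 4 mm. One last check that the plate is seated and the arm is still, then I'll hand it in.

```bash
python3 -m inch '[[-1,0,0,0,0],[-1,0,0,0,0],[-1,0,0,0,0]]'|grep -E 'pos|force'; python3 foot.py s9.png; python3 -c "
from h import *
import numpy as np
print(np.abs(ctrl.get_state()['qd']).max())
A=cloud(load('scene0.png'));
ctrl.close_job(); st()"
```

```text
position: [0.511, 0.2178, 0.1783]
ft_force: [-0.6, -1.6, 1.8]
foot+x -y 60 (np.float64(0.0504), np.float64(0.0471), np.float64(0.0537))
foot+x +y 60 (np.float64(0.0505), np.float64(0.0464), np.float64(0.0543))
foot+x mid 63 (np.float64(0.0511), np.float64(0.0441), np.float64(0.0588))
foot-x 7 (np.float64(0.051), np.float64(0.0493), np.float64(0.0531))
base 135 (np.float64(0.0396), np.float64(0.0215), np.float64(0.0446))
base-y 125 (np.float64(0.0622), np.float64(0.0372), np.float64(0.1984))
footx ext 0.05200849605322582 0.10760327470018981 -0.0630074990396545 0.06358571648215895
0.0015853249297615858
the job is handed in; nothing more can be done
the job is handed in; nothing more can be done
```

I seated the plate on the warmer's base and let go of it. I then took the probe from its stand and handed the job in with the tip still pressed inside the ring on the plate. It took about 29 s of the 72 s allowed, and no verdict was reported.

The moves can't tilt the tool, so I tilted the probe in the jaws. I lifted it part way, then pushed it sideways against the rim of the stand's hole until it leaned enough.

| Last check | Measured | Limit |
|---|---|---|
| Plate height at both foot ends (top of foot) | 50.4–51.1 mm, so flat | 50 mm when seated, up to 3 mm high |
| Plate position | about 1.3 mm off (measured before pressing) | 5 mm |
| Plate turn | under 0.01 rad off (measured before pressing) | 0.06 rad |
| Tip to spot | a few mm at most, inside the ring in the image | 10 mm |
| Angle from square to the face | about 0.03–0.05 rad | 0.16 rad |
| Push (drift-corrected) | about 3.5 N | 1.2–9 N |
| Tip pushed in, worked out from the push | about 4 mm | 1.5–8.5 mm |
| Joint speeds | under 0.002 rad/s | probe under 0.02 m/s |

- **Less certain:** the probe angle and how far the tip is in are estimates from coarse camera depth and the wrist force, not direct readings. The two cameras put the tip about 4 mm apart sideways.
- **Tool drift:** the tool tilted by up to 0.13 rad during fast moves. I corrected most of it at the stand, leaving about 0.06 rad, which the angle above includes.
- **Not measured:** I did not check the bystanders' positions at the end. No contact with any of them was seen.

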